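# Close up the tea chest

## Task

The wooden tea chest on the worktop has been left open: with the fingertips, first push its drawer fully shut, then push its lid gently down until it is fully closed, without slamming it. Only push: do not lift or tip the chest, and leave it standing where it is (a slip of a centimetre is fine). Do not disturb the mug, the tea carton or the apple.

Things in the scene. Friction and masses are not known exactly. Their poses are not given: they have to be found in the camera images.
- tea_chest: Light wooden tea chest, loose, about 2.1 kg (varies). Origin: centre of its underside. Its x axis points from the drawer side (front) to the hinge side (back), y along its width, z up. The body is 130 mm deep (x from -65 to +65 mm), 180 mm wide (y from -90 to +90 mm) and 88 mm high without the lid; with the lid closed 98 mm. It slides if pushed horizontally with more than about 10 N.
- tea_drawer (a joint): How far the drawer is pulled out, m: 0 fully shut, at most 0.08. It slides along the chest's x axis (out is -x) with about 1 N of friction, has no spring and stays where it is left.
- drawer_front (a point): Middle of the outer face of the drawer's front board. The board is darker wood, 12 mm thick, 176 mm wide and 41 mm high (from 5 to 46 mm above the worktop; this point is 18 mm above the worktop), with a finger notch 50 mm wide and 15 mm deep in the middle of its top edge and no handle. With the drawer shut this face is 77 mm in front of the chest's origin (x = -77 mm in the chest's frame).
- tea_lid (a joint): Opening angle of the lid, rad: 0 fully closed (level), at most 1.4. The hinge is stiff (about 0.28 N m of friction), so the lid stays where it is left; pushing it down near its free edge takes about 1 to 4 N.
- lid_hinge (a point): Middle of the lid's hinge line, on the rear top edge of the chest: 65 mm behind its origin (x = +65 mm in the chest's frame), 88 mm above the worktop. The hinge line runs along the chest's y axis. Wall cabinets hang beyond, from about 0.6 m ahead of the robot's base axis, undersides 0.5 m above the worktop: keep the wrist clear of them. Drawer and lid may be pushed anywhere along their width.
- lid_edge (a point): Middle of the lid's free edge, on its outer (upper) face. The lid is a plain light wooden board 184 mm wide, 138 mm from hinge to free edge and 10 mm thick (the hinge line lies in its inner face), with no handle; it turns up and back about the hinge. With the lid closed this point is 73 mm in front of the chest's origin and 98 mm above the worktop.
- mug: White mug, 86 x 120 x 98 mm with its handle, standing loose to the right of the chest. Origin: centre of its underside. Leave it alone.
- tea_carton: Pale green cardboard tea carton, 71 x 126 x 76 mm, loose, at the back left behind the chest. Origin: centre of its underside. Leave it alone.
- apple: Red apple, 80 x 78 x 69 mm, loose, at the left front. Origin: bottom centre. Leave it alone.

How it is judged:
On the way, in this order (a step that is already met when the one before it is completed fails the run):
1. the drawer is fully shut while the lid is still open (value of joint tea_drawer below 0.004 m and value of joint tea_lid above 0.3 rad), for 0.1 s.
2. the lid is fully closed (value of joint tea_lid below 0.05 rad), for 0.2 s.
At the end, for the whole second after the job is handed in: The drawer is within 4 mm of fully shut and the lid within 0.05 rad of closed; the chest stands upright, at rest, within 20 mm of where it was; mug, tea carton and apple are within 25 mm of where they were (value of joint tea_drawer below 0.004 m and value of joint tea_lid below 0.05 rad and linear speed of tea_chest below 0.02 m/s and distance of tea_chest from where it was at the start of the episode below 0.02 m and angle between tea_chest's own z axis and vertical below 0.05 rad and distance of each of mug, tea_carton, apple from where it was at the start of the episode below 0.025 m); the robot touches nothing.
It fails at once if the chest is lifted or tipped (height (world z) of tea_chest above 0.012 m or angle between tea_chest's own z axis and vertical above 0.12 rad).
It fails at once if the chest is shoved more than 20 mm from its place (distance of tea_chest from where it was at the start of the episode above 0.02 m).
It fails at once if the lid is slammed (faster than 3 rad/s) (velocity of joint tea_lid below -3 rad/s).
It fails at once if the chest, drawer or lid is pressed by the fingers with more than 80 N (contact force between the fingers and tea_chest above 80 N).
It fails at once if the mug, tea carton or apple is moved or lifted by more than 25 mm (distance of any of mug, tea_carton, apple from where it was at the start of the episode above 0.025 m).
It also fails if it takes over 48 s, if anything falls off the work surface, if the arm or the gripper's body presses on something with over 40 N, if the wrist force passes 120 N, or if a joint passes its speed limit or range.

## Robot

A 6-joint arm with a two-finger parallel gripper is mounted at the origin on a cart in front of the work surface, level with it; the furniture and walls round the work are solid. World frame = base frame: x ahead of the robot, y to its left, z up, the work surface at z = 0. Lengths are in m, angles in rad, forces in N, time in s.
With the tool pointing down it reaches from about 0.35 to 0.975 m from the base axis. Payload 4.9 kg.
Tool frame: the origin (TCP) lies midway between the tips of the shut fingers; the grasp point (between the pads) lies 19 mm behind it; z points along the fingers, y is the line along which they close (so a half turn about z gives the same grasp; the last joint's range is limited). The gripper opens to 85 mm and grips with 20 to 120 N. Pads are 22 mm wide; open, the fingers measure 114 mm over their backs; the gripper's body (76 mm by 85 mm) begins 54 mm behind the grasp point. The pads swing forward as they close: fully open they stand 13 mm farther back than shut.
Start: joints at [-1.255, 0.053, 1.613, -0, 1.476, -0.119], TCP at [0.263, -0.567, 0.231] pointing down, gripper open.
Joint ranges: [-3.01, 3.01], [-1.01, 2.22], [0.06, 2.58], [-1.02, 4.17], [0.09, 2.62], [-3.14, 3.14]. Speed limits (rad/s): [2.57, 2.57, 3.14, 3.14, 3.14, 3.14].

## Interface

Orientations are given as a rotation vector (axis times angle).
In Python, from station import ctrl gives the robot as it stands.
- The arm moves only by the tool carry_out, never from a script. Its argument "moves" is a list of rows, each an object of numbers: "x", "y", "z": the shift along the tool's x, y, z in units of 25 mm (1.0 is 25 mm); "turn": the turn about the tool's z in rad. In form: [{"x": .., "y": .., "z": .., "turn": ..}, ...]. A call has exactly 8 rows; each row shifts and turns the commanded pose from where the row before left it, along the tool's axes as they then stand; what a row does not reach is not made up. A row lasts 1/10 s, in which the tool goes at most 50 mm and 8.59 degrees, less where a joint would pass 70% of its speed; a pose out of reach is approached as far as the arm can. A call is refused whole if a number of a shift passes 1 or a number of a turn 0.15, either way. A call with a gripper value outside its range is refused whole. "grip" is the finger opening in mm, from 0 to 85.4, set as the call begins (left out, the last holds). The fingers move at their own pace and stop on an object; "newtons" is the grip in N (left out, the last holds). Time passes only in rows, so rows that do not move let the fingers close, or fill a call up. It gives the time, the measured TCP pose, the force, the opening and the grip force at its end, in the units of the state.
- ctrl.get_obs(): the state, without advancing time (a new reading comes with each control period).
- ctrl.get_image(name): name is "side" or "top" or "wrist"; returns the picture (420x560x3 uint8, red, green, blue); there is no depth.
- ctrl.calibration(name): a dict with "fx", "fy", "cx", "cy" (pixels), "k1" (the pictures are not rectified: a ray, as slopes to the right and down, at radius r is drawn at 1 + k1 r^2 times it, then the intrinsics apply), "R" (3x3) and "t" (3): a world point X has camera coordinates R X + t; the wrist camera has in their place "T_tool_cam" (4x4, takes a point from camera to tool coordinates, whose origin is the TCP and whose axes are the flange's). Camera axes: x right, y down, z forward; pixel columns grow to the right and rows downward; lengths in m; the calibration is good to about 2 mm. A picture is of the moment at which its call begins: read the wrist's pose just before it. calibration takes no time and is no camera call.
- ctrl.finish_job(): hands the job in; it is judged then, once.
Trained networks look in the newest picture that a camera, given by its name, has taken for a name from the list of things; names that differ only in an ending like _2 or _b are one class to them, and where a whole thing is asked for, a point or a joint stands for the part that bears it (a point fixed in the world has none). Each returns a list of dicts, best first, with "confidence" (0 to 1); they miss things now and then, are a little off and sometimes report something else, mostly with a low value. They report only what shows in the picture. A call takes as long as a camera call.
- ctrl.look_for(camera, query): "rect" ([left, top, width, height] in pixels, round what is visible of it).
- ctrl.mark_of(camera, query): "pixel" ([column, row] in pixels: a listed point, or the origin of a listed thing).
The state is a dict: "t": time; "q": joint angles; "dq": joint speeds; "effort": joint torques, N m; "tool_pos": TCP position; "tool_rot": TCP orientation; "contact_force": force on the tool from outside, world axes, zero at the start; "wrist_torque": the same for the moment, N m; "opening": finger opening in m; "grip_force": force on a finger pad.
Only numpy, scipy, OpenCV 4.12 (cv2) and the standard library are available. Lean on these libraries where they do the work, as an engineer would, in place of code of your own. Each camera call takes 0.05 s, during which the arm holds its last target. There are 200 camera calls.

## Working session

There is one attempt and no reset: what is moved stays moved. The work goes in short steps, Python scripts to look and compute and a tool call to move; the robot and the scene stay as the last step left them, time stands still between calls to the robot, and variables do not carry over. Pictures are saved under pics/ and viewed, at most 10 in all, crops included, and the job is handed in when it is done.

Besides the shell and the picture viewer there is one more tool, called by a JSON object that holds its "method" and its "body". carry_out: Moves the arm, as the interface text tells. Its arguments: {"type":"object","properties":{"moves":{"type":"array"},"grip":{"type":"number"},"newtons":{"type":"number"}},"required":["moves"]}

```bash
mkdir -p pics; ls
python3 - <<'E'
from station import ctrl
import cv2,numpy as np
np.set_printoptions(precision=4,suppress=True)
o=ctrl.get_obs();print(o['t'],o['tool_pos'],o['tool_rot'],o['contact_force'])
ims=[]
for c in("side","top"):
    im=ctrl.get_image(c);cv2.imwrite(f"pics/{c}0.png",im[:,:,::-1])
    print(c,ctrl.calibration(c))
    for n in("drawer_front","lid_hinge","lid_edge","tea_chest","mug","tea_carton","apple"):
        print(n,[(np.round(d['pixel']),round(d['confidence'],2)) for d in ctrl.mark_of(c,n)[:2]])
E
```

```text
pics
0.0 [ 0.2631 -0.5662  0.2301] [-3.0656 -0.6772  0.0003] [-0.9855  1.2513  0.5377]
side {'fx': 509.7056700423276, 'fy': 509.7056700423276, 'cx': 283.48592114250636, 'cy': 205.02744613572503, 'k1': -0.14773715162446177, 'R': array([[ 0.0463, -0.9989,  0.0108],
       [-0.7251, -0.0411, -0.6874],
       [ 0.687 ,  0.024 , -0.7262]]), 't': array([0.0672, 0.4384, 1.1642])}
drawer_front [(array([330., 220.]), 0.82)]
lid_hinge [(array([271., 204.]), 0.87), (array([388., 270.]), 0.67)]
lid_edge []
tea_chest []
mug [(array([389., 273.]), 0.94)]
tea_carton [(array([217., 179.]), 0.9), (array([332., 221.]), 0.3)]
apple [(array([186., 254.]), 0.6)]
top {'fx': 401.40288711155165, 'fy': 401.40288711155165, 'cx': 270.6825449629309, 'cy': 206.8734757301433, 'k1': -0.07083079537169173, 'R': array([[-0.1235, -0.9923, -0.0006],
       [-0.9686,  0.1207, -0.2171],
       [ 0.2155, -0.0263, -0.9761]]), 't': array([0.1379, 0.5487, 0.8383])}
drawer_front [(array([321., 222.]), 0.74)]
lid_hinge []
lid_edge [(array([284., 211.]), 0.63)]
tea_chest [(array([278., 230.]), 0.82)]
mug []
tea_carton [(array([165., 168.]), 0.71)]
apple [(array([152., 295.]), 0.98)]
```

View pics/side0.png

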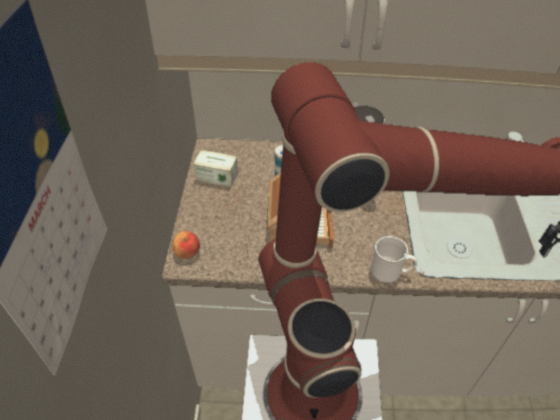

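View pics/top0.png

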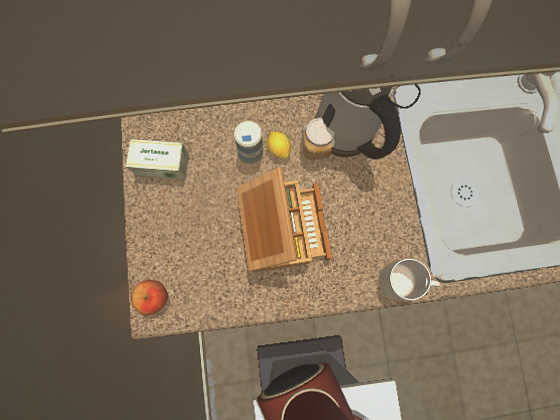

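The top view shows the chest at about (285,220). Its drawer opens to the image right (world −y), with the drawer front's outer edge running from (317,183) to (329,258). The lid is partly raised, with its hinge on the left. I'll zoom in.

Run:
```python
import cv2
im=cv2.imread("pics/top0.png")[155:280,225:345]
cv2.imwrite("pics/c.png",cv2.resize(im,None,fx=4.8,fy=4.8,interpolation=cv2.INTER_CUBIC))
```

```text
(no output)
```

View pics/c.png

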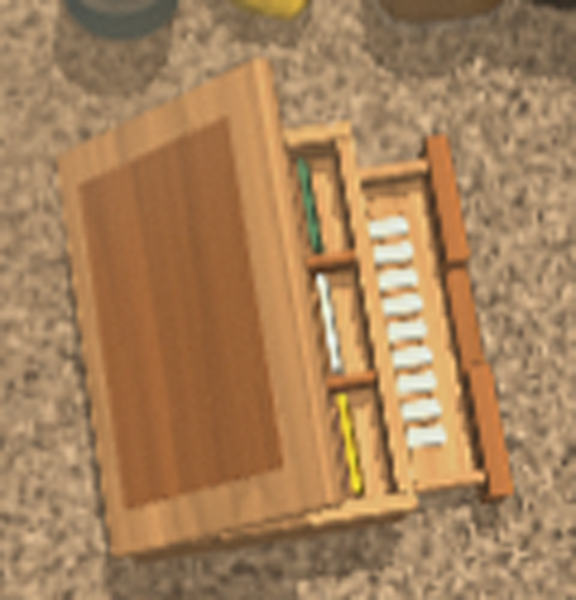

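The crop shows usable corners:
- **Body front top edge:** (350,122) to (414,505)
- **Drawer board outer top edge:** (446,137) to (512,492)
- **Lid free edge:** (268,60) to (338,503)
- **Lid hinge edge:** (62,160) to (112,555)

Next I'll fit the pose, drawer and lid from these.

```bash
cat > h.py <<'E'
from station import ctrl
import numpy as np
from scipy.optimize import least_squares
from scipy.spatial.transform import Rotation as Ro
np.set_printoptions(precision=4,suppress=True)
def proj(X,c):
    X=np.asarray(X)@c['R'].T+c['t']; s=X[:,:2]/X[:,2:]
    s=s*(1+c['k1']*(s**2).sum(1,keepdims=True)); return s*c['fx']+[c['cx'],c['cy']]
def lidp(a,l,n,y): return [.065-l*np.cos(a)+n*np.sin(a),y,.088+l*np.sin(a)+n*np.cos(a)]
def pts(p):
    x,y,w,d,a=p
    L=np.array([[-.065,-.09,.088],[-.065,.09,.088],[-.077-d,-.088,.046],[-.077-d,.088,.046],
      lidp(a,.138,.01,-.092),lidp(a,.138,.01,.092),lidp(a,0,.01,-.092),lidp(a,0,.01,.092)])
    return L@Ro.from_euler('z',w).as_matrix().T+[x,y,0]
E
python3 - <<'E'
from h import *
from scipy.optimize import minimize
c=ctrl.calibration("top")
px=np.array([[350,122],[414,505],[446,137],[512,492],[268,60],[338,503],[62,160],[112,555]])/4.8+[225,155]
f=lambda p:(proj(pts(p),c)-px).ravel()
r=least_squares(f,[.5,0,1.5,.04,.8],loss='soft_l1')
print(r.x,r.cost);print(f(r.x).reshape(-1,2));print(pts(r.x))
def at(px,z):
    return minimize(lambda q:((proj([[q[0],q[1],z]],c)-px)**2).sum(),[.5,0],method='Nelder-Mead').x
for n,p,z in(("mug",[410,280],.098),("apple",[150,297],.035),("lemon",[279,144],.03),("jar",[319,133],.05),("kettle handle",[390,130],.15),("carton",[155,155],.076),("can",[248,140],.08)):print(n,at(p,z))
E
```

```text
[0.517  0.0645 1.5955 0.0364 0.8079] 4.583925433523747
[[ 0.4648 -0.6506]
 [ 0.9922  0.7423]
 [ 0.0436 -0.7711]
 [-0.0247  0.8827]
 [-0.2347 -1.1936]
 [ 0.4758  0.7077]
 [-1.7009 -1.3536]
 [-0.6105  0.8176]]
[[ 0.6086  0.0017  0.088 ]
 [ 0.4286 -0.0028  0.088 ]
 [ 0.6078 -0.0467  0.046 ]
 [ 0.4318 -0.051   0.046 ]
 [ 0.6095  0.0436  0.1947]
 [ 0.4256  0.0391  0.1947]
 [ 0.6072  0.1389  0.0949]
 [ 0.4232  0.1344  0.0949]]
mug [ 0.3627 -0.1984]
apple [0.3972 0.359 ]
lemon [0.7194 0.0292]
jar [ 0.7277 -0.067 ]
kettle handle [ 0.6761 -0.2   ]
carton [0.711  0.3164]
can [0.7184 0.1016]
```

{"method": "carry_out", "body": {"moves": [{"x": 0, "y": 0, "z": 0, "turn": 0.137}, {"x": 0, "y": 0, "z": 0, "turn": 0.137}, {"x": 0, "y": 0, "z": 0, "turn": 0.136}, {"x": 0.5, "y": -1, "z": 0, "turn": 0}, {"x": 0.5, "y": -1, "z": 0, "turn": 0}, {"x": 0.5, "y": -1, "z": 0, "turn": 0}, {"x": 0.5, "y": -1, "z": 0, "turn": 0}, {"x": 0.5, "y": -1, "z": 0, "turn": 0}]}}

```text
t: 1.6
tool_pos: [0.323, -0.4393, 0.2314]
tool_rot: [3.141, 0.039, 0.0]
contact_force: [0.6, 0.8, -0.1]
opening: 0.0853
grip_force: 0.0
```

{"method": "carry_out", "body": {"moves": [{"x": 0.5, "y": -1, "z": 0, "turn": 0}, {"x": 0.5, "y": -1, "z": 0, "turn": 0}, {"x": 0.5, "y": -1, "z": 0, "turn": 0}, {"x": 0.5, "y": -1, "z": 0, "turn": 0}, {"x": 0.5, "y": -1, "z": 0, "turn": 0}, {"x": 0.5, "y": -1, "z": 0, "turn": 0}, {"x": 0.5, "y": -1, "z": 0, "turn": 0}, {"x": 0.5, "y": -1, "z": 0, "turn": 0}]}}

```text
t: 2.4
tool_pos: [0.418, -0.2368, 0.2315]
tool_rot: [3.141, 0.039, 0.001]
contact_force: [0.9, 0.1, -0.2]
opening: 0.085
grip_force: 0.0
```

{"method": "carry_out", "body": {"moves": [{"x": 0.6, "y": -1, "z": 0, "turn": 0}, {"x": 0.6, "y": -1, "z": 0, "turn": 0}, {"x": 0.6, "y": -1, "z": 0, "turn": 0}, {"x": 0.6, "y": -1, "z": 0, "turn": 0}, {"x": 0.2, "y": -0.2, "z": 0, "turn": 0}, {"x": 0, "y": 0, "z": 1, "turn": 0}, {"x": 0, "y": 0, "z": 1, "turn": 0}, {"x": 0, "y": 0, "z": 1, "turn": 0}]}}

```text
t: 3.2
tool_pos: [0.48, -0.132, 0.1558]
tool_rot: [3.14, 0.039, 0.001]
contact_force: [-0.6, -0.1, 0.8]
opening: 0.0859
grip_force: 0.0
```

Run:
```python
from h import *
import cv2
a=ctrl.get_image("top");b=ctrl.get_image("wrist")
o=ctrl.get_obs();print(o['tool_pos'],o['contact_force'])
cv2.imwrite("pics/d.png",np.hstack([cv2.resize(a[120:330,200:480],(399,300)),cv2.resize(b,(400,300))])[:,:,::-1])
```

```text
[ 0.4773 -0.1308  0.1522] [ 0.0928 -0.3679 -0.0081]
```

View pics/d.png

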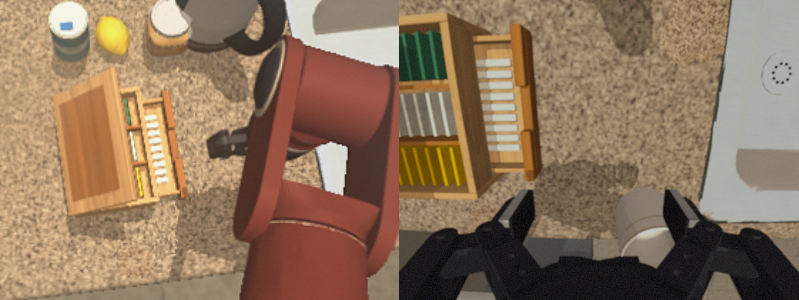

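The left half (top view) shows the open gripper at about (225,145), to the right of the drawer front. The right half (wrist view) shows the drawer board's outer edge from (530,25) to (535,180), and the mug at about (645,225). I'll check the fit against the wrist view.

Run:
```python
from h import *
o=ctrl.get_obs();T=np.eye(4);T[:3,:3]=Ro.from_rotvec(o['tool_rot']).as_matrix();T[:3,3]=o['tool_pos']
c=ctrl.calibration("wrist");M=np.linalg.inv(T@c['T_tool_cam']);c['R'],c['t']=M[:3,:3],M[:3,3]
p=[0.517,0.0645,1.5955,0.0364,0.8079]
P=np.vstack([pts(p)[:4],[[.363,-.198,.098],[.48,-.19,.02],[.48,-.073,.02]]])
s=proj(P,c)*[400/560,300/420]+[399,0];print(s)
```

```text
[[449.6214  14.9469]
 [479.3626 201.3112]
 [520.5103  26.041 ]
 [534.0344 183.1342]
 [656.2713 261.7435]
 [645.4667 142.8683]
 [554.3051 140.5846]]
```

{"method": "carry_out", "body": {"moves": [{"x": 0, "y": 0, "z": 1, "turn": 0}, {"x": 0, "y": 0, "z": 1, "turn": 0}, {"x": 0, "y": 0, "z": 1, "turn": 0}, {"x": 0, "y": 0, "z": 1, "turn": 0}, {"x": 0, "y": 0, "z": 1, "turn": 0}, {"x": 0, "y": 0, "z": 0.4, "turn": 0}, {"x": 0, "y": 0, "z": 0, "turn": 0}, {"x": 0, "y": -0.2, "z": 0, "turn": 0}]}}

```text
t: 4.1
tool_pos: [0.4811, -0.1272, 0.023]
tool_rot: [3.14, 0.038, 0.003]
contact_force: [0.1, 0.5, 1.1]
opening: 0.0852
grip_force: 0.0
```

{"method": "carry_out", "body": {"moves": [{"x": 0, "y": -0.25, "z": 0, "turn": 0}, {"x": 0, "y": -0.25, "z": 0, "turn": 0}, {"x": 0, "y": -0.25, "z": 0, "turn": 0}, {"x": 0, "y": -0.25, "z": 0, "turn": 0}, {"x": 0, "y": -0.2, "z": 0, "turn": 0}, {"x": 0, "y": -0.2, "z": 0, "turn": 0}, {"x": 0, "y": -0.2, "z": 0, "turn": 0}, {"x": 0, "y": 0, "z": 0, "turn": 0}]}}

```text
t: 4.9
tool_pos: [0.4786, -0.0856, 0.0211]
tool_rot: [-3.141, -0.04, 0.001]
contact_force: [-0.6, 0.5, -0.2]
opening: 0.0852
grip_force: 0.0
```

{"method": "carry_out", "body": {"moves": [{"x": 0, "y": -0.1, "z": 0.1, "turn": 0}, {"x": 0, "y": -0.1, "z": 0.1, "turn": 0}, {"x": 0, "y": -0.1, "z": 0, "turn": 0}, {"x": 0, "y": -0.1, "z": 0, "turn": 0}, {"x": 0, "y": 0, "z": 0, "turn": 0}, {"x": 0, "y": 0, "z": 0, "turn": 0}, {"x": 0, "y": 0, "z": 0, "turn": 0}, {"x": 0, "y": 0, "z": 0, "turn": 0}]}}

```text
t: 5.7
tool_pos: [0.4787, -0.0763, 0.0164]
tool_rot: [-3.141, -0.039, -0.0]
contact_force: [0.5, 0.7, -0.3]
opening: 0.0856
grip_force: 0.0
```

Run:
```python
from h import *
import cv2
b=ctrl.get_image("wrist");a=ctrl.get_image("top")
for i in range(3):
    o=ctrl.get_obs();print(o['tool_pos'],o['contact_force'],o['wrist_torque']);ctrl.get_image("top")
cv2.imwrite("pics/e.png",np.hstack([cv2.resize(a[155:280,225:345],(384,400)),cv2.resize(b,(400,400))])[:,:,::-1])
```

```text
[ 0.4787 -0.0763  0.0164] [-0.2639  0.4101 -0.3239] [0.0027 0.0407 0.0413]
[ 0.4787 -0.0763  0.0164] [ 0.1626  0.1105 -0.7131] [-0.0227  0.0369  0.0047]
[ 0.4787 -0.0763  0.0164] [ 0.7121 -0.0638 -0.4023] [-0.0048  0.0057 -0.045 ]
```

View pics/e.png

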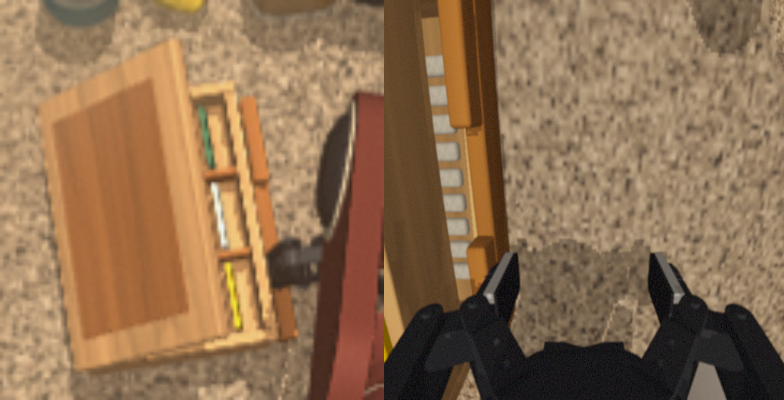

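The drawer is nearly shut: its board edge is at (262,110) in the top crop and the finger is touching it at (290,260). I'll keep pushing in small steps.

{"method": "carry_out", "body": {"moves": [{"x": 0, "y": -0.05, "z": 0, "turn": 0}, {"x": 0, "y": -0.05, "z": 0, "turn": 0}, {"x": 0, "y": -0.05, "z": 0, "turn": 0}, {"x": 0, "y": -0.05, "z": 0, "turn": 0}, {"x": 0, "y": 0, "z": 0, "turn": 0}, {"x": 0, "y": 0, "z": 0, "turn": 0}, {"x": 0, "y": 0, "z": 0, "turn": 0}, {"x": 0, "y": 0, "z": 0, "turn": 0}]}}

```text
t: 6.75
tool_pos: [0.4786, -0.0743, 0.0168]
tool_rot: [3.135, 0.041, -0.0]
contact_force: [-2.7, -13.1, 0.9]
opening: 0.0854
grip_force: 0.0
```

{"method": "carry_out", "body": {"moves": [{"x": 0, "y": -0.04, "z": 0, "turn": 0}, {"x": 0, "y": 0, "z": 0, "turn": 0}, {"x": 0, "y": -0.04, "z": 0, "turn": 0}, {"x": 0, "y": 0, "z": 0, "turn": 0}, {"x": 0, "y": 0, "z": 0, "turn": 0}, {"x": 0, "y": 0, "z": 0, "turn": 0}, {"x": 0, "y": 0, "z": 0, "turn": 0}, {"x": 0, "y": 0, "z": 0, "turn": 0}]}}

```text
t: 7.55
tool_pos: [0.4785, -0.0726, 0.0169]
tool_rot: [3.135, 0.041, -0.001]
contact_force: [-4.7, -14.1, 1.7]
opening: 0.0853
grip_force: 0.0
```

{"method": "carry_out", "body": {"moves": [{"x": 0, "y": 0.5, "z": 0, "turn": 0}, {"x": 0, "y": 1, "z": 0, "turn": 0}, {"x": 0, "y": 1, "z": 0, "turn": 0}, {"x": 0, "y": 0, "z": -1, "turn": 0}, {"x": 0, "y": 0, "z": -1, "turn": 0}, {"x": 0, "y": 0, "z": -1, "turn": 0}, {"x": 0, "y": 0, "z": -1, "turn": 0}, {"x": 0, "y": 0, "z": -1, "turn": 0}], "grip": 0}}

```text
t: 8.35
tool_pos: [0.4799, -0.1319, 0.1422]
tool_rot: [-3.141, -0.039, -0.0]
contact_force: [-0.1, -0.6, 0.6]
opening: 0.0001
grip_force: 0.0
```

Run:
```python
from h import *
import cv2
b=ctrl.get_image("wrist");o=ctrl.get_obs();a=ctrl.get_image("top");print(o['tool_pos'],o['tool_rot'],o['contact_force'])
cv2.imwrite("pics/top1.png",a[:,:,::-1])
cv2.imwrite("pics/f.png",cv2.resize(a[155:280,225:345],None,fx=4.8,fy=4.8,interpolation=cv2.INTER_CUBIC)[:,:,::-1])
```

```text
[ 0.4826 -0.133   0.1472] [3.1388 0.0389 0.0115] [ 2.2351 -0.9113  3.1879]
```

View pics/f.png

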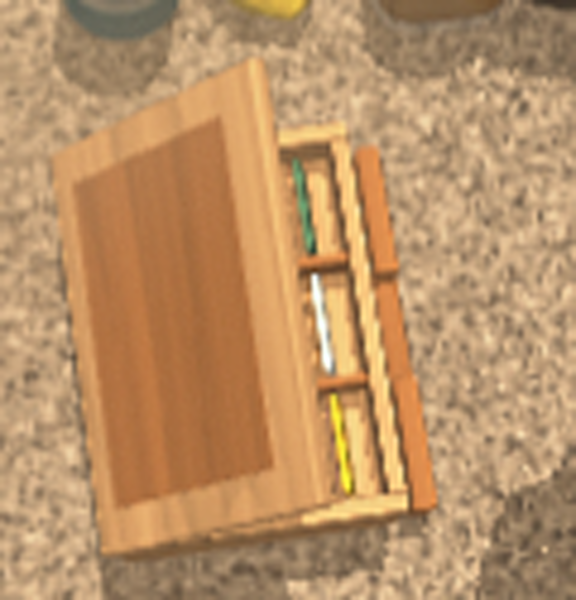

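The drawer board now sits against the body, with its outer edge from (377,148) to (436,505). Everything has shifted left by about 7 crop px. I'll refit.

Run:
```python
from h import *
c=ctrl.calibration("top")
for px in ([[350,122],[414,505],[446,137],[512,492],[268,60],[338,503],[62,160],[112,555]],[[344,122],[407,505],[377,148],[436,505],[260,58],[328,503],[54,160],[104,553]]):
    px=np.array(px)/4.8+[225,155]
    f=lambda p:(proj(pts(p),c)-px).ravel()
    r=least_squares(f,[.5,0,1.5,.04,.8]);print(r.x);print(f(r.x).reshape(-1,2)[:4].T)
print(pts(r.x)[4:])
```

```text
[0.5169 0.0642 1.5952 0.0361 0.8098]
[[ 0.59    1.0998  0.0713 -0.0173]
 [-0.5955  0.8056 -0.6994  0.9636]]
[0.5174 0.0673 1.5902 0.0044 0.8146]
[[ 0.6512  0.8923 -0.2244  0.1733]
 [-0.5366  0.9367 -0.9513  0.5734]]
[[0.6098 0.0467 0.1953]
 [0.4258 0.0431 0.1953]
 [0.6079 0.1413 0.0949]
 [0.424  0.1378 0.0949]]
```

{"method": "carry_out", "body": {"moves": [{"x": 0, "y": 0, "z": -1, "turn": 0}, {"x": 0, "y": 0, "z": -1, "turn": 0}, {"x": 0, "y": 0, "z": -1, "turn": 0}, {"x": 0, "y": 0, "z": -1, "turn": 0}, {"x": 0, "y": 0, "z": -1, "turn": 0}, {"x": 0, "y": -1, "z": -1, "turn": 0}, {"x": 0, "y": -1, "z": 0, "turn": 0}, {"x": 0, "y": -1, "z": 0, "turn": 0}]}}

```text
t: 9.25
tool_pos: [0.4784, -0.0563, 0.2913]
tool_rot: [-3.141, -0.038, -0.001]
contact_force: [0.2, -0.4, -0.6]
opening: -0.0001
grip_force: 0.0
```

{"method": "carry_out", "body": {"moves": [{"x": 0, "y": -1, "z": 0, "turn": 0}, {"x": 0, "y": -0.2, "z": 0, "turn": 0}, {"x": 0, "y": 0, "z": 0, "turn": 0}, {"x": 0, "y": 0, "z": 0, "turn": 0}, {"x": 0, "y": 0, "z": 0, "turn": 0}, {"x": 0, "y": 0, "z": 0, "turn": 0}, {"x": 0, "y": 0, "z": 0, "turn": 0}, {"x": 0, "y": 0, "z": 0, "turn": 0}]}}

```text
t: 10.05
tool_pos: [0.4775, -0.0272, 0.2913]
tool_rot: [3.141, 0.038, 0.0]
contact_force: [0.1, 0.2, -0.4]
opening: 0.0
grip_force: 0.0
```

Run:
```python
from h import *
import cv2
b=ctrl.get_image("wrist");o=ctrl.get_obs();print(o['t'],o['tool_pos'],o['tool_rot'],o['contact_force'])
T=np.eye(4);T[:3,:3]=Ro.from_rotvec(o['tool_rot']).as_matrix();T[:3,3]=o['tool_pos']
c=ctrl.calibration("wrist");M=np.linalg.inv(T@c['T_tool_cam']);c['R'],c['t']=M[:3,:3],M[:3,3]
for d in(0,.0044): print(proj(pts([0.5174,0.0673,1.5902,d,0.8146]),c)[:6])
cv2.imwrite("pics/g.png",b[:,:,::-1])
```

```text
10.1 [ 0.4775 -0.0271  0.2913] [3.1413 0.0383 0.0001] [ 0.1514 -0.8047 -0.0077]
[[252.9874  60.3655]
 [255.5966 225.5349]
 [266.3585  68.5087]
 [267.1275 213.3562]
 [179.7026  31.5092]
 [196.8781 269.3682]]
[[252.9874  60.3655]
 [255.5966 225.5349]
 [270.1516  68.5213]
 [270.4884 213.3749]
 [179.7026  31.5092]
 [196.8781 269.3682]]
```

View pics/g.png

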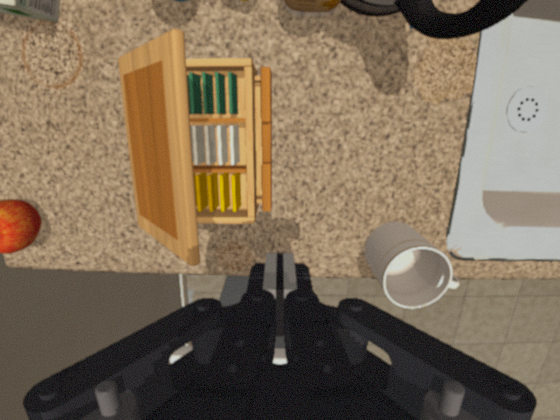

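In the wrist view the drawer board is at columns 261–271 and the body front at about 254. I'll zoom in to see whether there is a gap between them.

Run:
```python
from h import *
import cv2
b=cv2.imread("pics/g.png")
cv2.imwrite("pics/i.png",cv2.resize(b[50:230,235:285],None,fx=8,fy=3.2,interpolation=cv2.INTER_CUBIC))
o=ctrl.get_obs()
T=np.eye(4);T[:3,:3]=Ro.from_rotvec(o['tool_rot']).as_matrix();T[:3,3]=o['tool_pos']
c=ctrl.calibration("wrist");M=np.linalg.inv(T@c['T_tool_cam']);c['R'],c['t']=M[:3,:3],M[:3,3]
Rz=Ro.from_euler('z',1.5902).as_matrix()
print((proj(np.array([[x,y,z] for y in(-.085,.085) for x,z in((-.065,.088),(-.065,.046),(-.077,.046),(-.077,.005))])@Rz.T+[.5174,.0673,0],c)-[235,50])*[8,3.2])
```

```text
[[144.4369  49.6902]
 [168.3916  67.9345]
 [250.9568  68.001 ]
 [261.5838  82.2941]
 [164.1825 548.9006]
 [183.4431 515.5634]
 [256.9057 515.726 ]
 [265.9054 488.9647]]
```

View pics/i.png

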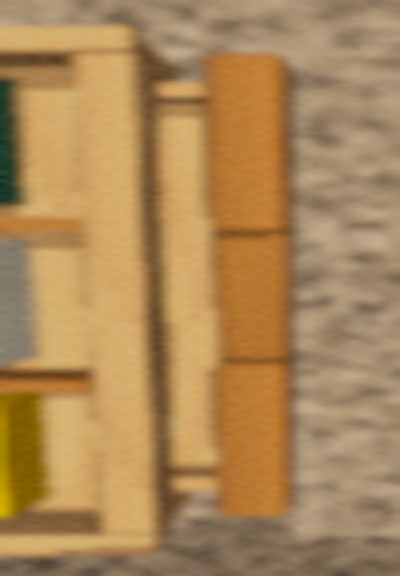

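The crop shows a gap of about 5 mm, from column 180 to 213. The drawer isn't shut, so the wide knuckles must have reached the chest body first. I'll turn the gripper 90° and push with the narrow side of the closed fingers instead.

Run:
```python
from h import *
o=ctrl.get_obs();print(o['q'])
print(ctrl.calibration("wrist")['T_tool_cam'])
```

```text
[-0.2125 -0.337   1.8651 -0.      1.6134  1.3339]
[[ 0.0004 -0.9565 -0.2917  0.0754]
 [ 1.      0.0008 -0.0012 -0.0002]
 [ 0.0013 -0.2917  0.9565 -0.1428]
 [ 0.      0.      0.      1.    ]]
```

{"method": "carry_out", "body": {"moves": [{"x": 0, "y": 1, "z": 0, "turn": 0}, {"x": 0, "y": 1, "z": 0, "turn": 0}, {"x": 0, "y": 1, "z": 0, "turn": 0}, {"x": 0, "y": 0, "z": 0, "turn": 0.145}, {"x": 0, "y": 0, "z": 0, "turn": 0.145}, {"x": 0, "y": 0, "z": 0, "turn": 0.145}, {"x": 0, "y": 0, "z": 0, "turn": 0.145}, {"x": 0, "y": 0, "z": 0, "turn": 0.145}]}}

```text
t: 10.9
tool_pos: [0.4793, -0.1019, 0.2913]
tool_rot: [-2.948, 1.087, -0.0]
contact_force: [-1.0, 1.4, 0.2]
opening: 0.0002
grip_force: 0.0
```

{"method": "carry_out", "body": {"moves": [{"x": 0, "y": 0, "z": 0, "turn": 0.145}, {"x": 0, "y": 0, "z": 0, "turn": 0.145}, {"x": 0, "y": 0, "z": 0, "turn": 0.145}, {"x": 0, "y": 0, "z": 0, "turn": 0.145}, {"x": 0, "y": 0, "z": 0, "turn": 0.145}, {"x": 0, "y": 0, "z": 0, "turn": 0.125}, {"x": 0, "y": 0, "z": 1, "turn": 0}, {"x": 0, "y": 0, "z": 1, "turn": 0}]}}

```text
t: 11.7
tool_pos: [0.48, -0.1021, 0.2419]
tool_rot: [-2.243, 2.198, -0.004]
contact_force: [0.2, 0.6, -0.7]
opening: -0.0002
grip_force: 0.0
```

{"method": "carry_out", "body": {"moves": [{"x": 0, "y": 0.2, "z": 1, "turn": 0}, {"x": 0, "y": 0, "z": 1, "turn": 0}, {"x": 0, "y": 0, "z": 1, "turn": 0}, {"x": 0, "y": 0, "z": 1, "turn": 0}, {"x": 0, "y": 0, "z": 1, "turn": 0}, {"x": 0, "y": 0, "z": 1, "turn": 0}, {"x": 0, "y": 0, "z": 1, "turn": 0}, {"x": 0, "y": 0, "z": 1, "turn": 0}]}}

```text
t: 12.5
tool_pos: [0.4744, -0.102, 0.0405]
tool_rot: [-2.244, 2.198, -0.001]
contact_force: [-0.3, 0.2, -0.4]
opening: -0.0
grip_force: 0.0
```

{"method": "carry_out", "body": {"moves": [{"x": -0.5, "y": 0, "z": 0.2, "turn": 0}, {"x": -0.5, "y": 0, "z": 0, "turn": 0}, {"x": -0.4, "y": 0, "z": 0, "turn": 0}, {"x": -0.4, "y": 0, "z": 0, "turn": 0}, {"x": -0.4, "y": 0, "z": 0, "turn": 0}, {"x": -0.2, "y": 0, "z": 0, "turn": 0}, {"x": -0.2, "y": 0, "z": 0, "turn": 0}, {"x": 0, "y": 0, "z": 0, "turn": 0}]}}

```text
t: 13.3
tool_pos: [0.473, -0.0365, 0.0365]
tool_rot: [-2.245, 2.198, -0.0]
contact_force: [-0.6, -0.2, -0.2]
opening: -0.0004
grip_force: 0.0
```

{"method": "carry_out", "body": {"moves": [{"x": -0.1, "y": 0, "z": 0, "turn": 0}, {"x": -0.1, "y": 0, "z": 0, "turn": 0}, {"x": -0.1, "y": 0, "z": 0, "turn": 0}, {"x": -0.1, "y": 0, "z": 0, "turn": 0}, {"x": 0, "y": 0, "z": 0, "turn": 0}, {"x": 0, "y": 0, "z": 0, "turn": 0}, {"x": 0, "y": 0, "z": 0, "turn": 0}, {"x": 0, "y": 0, "z": 0, "turn": 0}]}}

```text
t: 14.1
tool_pos: [0.4728, -0.027, 0.0363]
tool_rot: [2.244, -2.199, 0.0]
contact_force: [0.3, -0.0, -0.5]
opening: -0.0
grip_force: 0.0
```

{"method": "carry_out", "body": {"moves": [{"x": -0.08, "y": 0, "z": 0, "turn": 0}, {"x": 0, "y": 0, "z": 0, "turn": 0}, {"x": 0, "y": 0, "z": 0, "turn": 0}, {"x": 0, "y": 0, "z": 0, "turn": 0}, {"x": 0, "y": 0, "z": 0, "turn": 0}, {"x": 0, "y": 0, "z": 0, "turn": 0}, {"x": 0, "y": 0, "z": 0, "turn": 0}, {"x": 0, "y": 0, "z": 0, "turn": 0}]}}

```text
t: 14.9
tool_pos: [0.4727, -0.0249, 0.0363]
tool_rot: [-2.244, 2.198, 0.0]
contact_force: [-0.6, -0.8, 0.4]
opening: -0.0002
grip_force: 0.0
```

{"method": "carry_out", "body": {"moves": [{"x": -0.08, "y": 0, "z": 0, "turn": 0}, {"x": 0, "y": 0, "z": 0, "turn": 0}, {"x": 0, "y": 0, "z": 0, "turn": 0}, {"x": -0.04, "y": 0, "z": 0, "turn": 0}, {"x": 0, "y": 0, "z": 0, "turn": 0}, {"x": 0, "y": 0, "z": 0, "turn": 0}, {"x": 0, "y": 0, "z": 0, "turn": 0}, {"x": 0, "y": 0, "z": 0, "turn": 0}]}}

```text
t: 15.7
tool_pos: [0.4726, -0.0219, 0.0363]
tool_rot: [-2.244, 2.198, 0.0]
contact_force: [0.5, -0.1, 0.1]
opening: -0.0001
grip_force: 0.1
```

{"method": "carry_out", "body": {"moves": [{"x": -0.04, "y": 0, "z": 0, "turn": 0}, {"x": 0, "y": 0, "z": 0, "turn": 0}, {"x": 0, "y": 0, "z": 0, "turn": 0}, {"x": 0, "y": 0, "z": 0, "turn": 0}, {"x": 0, "y": 0, "z": 0, "turn": 0}, {"x": 0, "y": 0, "z": 0, "turn": 0}, {"x": 0, "y": 0, "z": 0, "turn": 0}, {"x": 0, "y": 0, "z": 0, "turn": 0}]}}

```text
t: 16.5
tool_pos: [0.4726, -0.0209, 0.0363]
tool_rot: [-2.244, 2.198, 0.0]
contact_force: [0.4, -0.1, 0.8]
opening: -0.0003
grip_force: 0.1
```

{"method": "carry_out", "body": {"moves": [{"x": -0.04, "y": 0, "z": 0, "turn": 0}, {"x": 0, "y": 0, "z": 0, "turn": 0}, {"x": 0, "y": 0, "z": 0, "turn": 0}, {"x": -0.04, "y": 0, "z": 0, "turn": 0}, {"x": 0, "y": 0, "z": 0, "turn": 0}, {"x": 0, "y": 0, "z": 0, "turn": 0}, {"x": 0, "y": 0, "z": 0, "turn": 0}, {"x": 0, "y": 0, "z": 0, "turn": 0}]}}

```text
t: 17.3
tool_pos: [0.4726, -0.0205, 0.0364]
tool_rot: [2.243, -2.196, 0.004]
contact_force: [-0.3, -8.0, -1.2]
opening: 0.0001
grip_force: 4.4
```

{"method": "carry_out", "body": {"moves": [{"x": -0.04, "y": 0, "z": 0, "turn": 0}, {"x": 0, "y": 0, "z": 0, "turn": 0}, {"x": 0, "y": 0, "z": 0, "turn": 0}, {"x": 0, "y": 0, "z": 0, "turn": 0}, {"x": 0, "y": 0, "z": 0, "turn": 0}, {"x": 0, "y": 0, "z": 0, "turn": 0}, {"x": 0, "y": 0, "z": 0, "turn": 0}, {"x": 0, "y": 0, "z": 0, "turn": 0}]}}

```text
t: 18.1
tool_pos: [0.4726, -0.0203, 0.0364]
tool_rot: [2.242, -2.195, 0.006]
contact_force: [-1.6, -11.7, -1.0]
opening: -0.0
grip_force: 5.9
```

{"method": "carry_out", "body": {"moves": [{"x": 1, "y": 0, "z": 0, "turn": 0}, {"x": 1, "y": 0, "z": 0, "turn": 0}, {"x": 1, "y": 0, "z": -1, "turn": 0}, {"x": 0, "y": 0, "z": -1, "turn": 0}, {"x": 0, "y": 0, "z": -1, "turn": 0}, {"x": 0, "y": 0, "z": -1, "turn": 0}, {"x": 0, "y": 0, "z": -1, "turn": 0}, {"x": 0, "y": 0, "z": -1, "turn": 0}]}}

```text
t: 18.9
tool_pos: [0.4741, -0.0922, 0.1873]
tool_rot: [-2.243, 2.197, 0.002]
contact_force: [0.1, 1.0, -1.2]
opening: -0.0002
grip_force: 0.0
```

{"method": "carry_out", "body": {"moves": [{"x": 0, "y": 0, "z": -1, "turn": 0}, {"x": 0, "y": 0, "z": -1, "turn": 0}, {"x": 0, "y": 0, "z": -1, "turn": 0}, {"x": 0, "y": 0, "z": -1, "turn": 0}, {"x": -1, "y": 0, "z": 0, "turn": 0}, {"x": -1, "y": 0, "z": 0, "turn": 0}, {"x": -1, "y": 0, "z": 0, "turn": 0}, {"x": 0, "y": 0, "z": 0, "turn": 0}]}}

```text
t: 19.7
tool_pos: [0.4724, -0.0154, 0.2863]
tool_rot: [-2.247, 2.193, 0.002]
contact_force: [-0.3, -1.1, -0.8]
opening: 0.0001
grip_force: 0.0
```

Run:
```python
from h import *
import cv2
b=ctrl.get_image("wrist");a=ctrl.get_image("top");o=ctrl.get_obs();print(o['t'],o['tool_pos'],o['contact_force'])
x=cv2.resize(a[155:280,225:345],(384,400),interpolation=cv2.INTER_CUBIC)
cv2.imwrite("pics/j.png",np.hstack([x,cv2.resize(b,(400,400))])[:,:,::-1])
cv2.imwrite("pics/w.png",b[:,:,::-1])
```

```text
19.8 [ 0.4725 -0.0174  0.2862] [-0.5762 -0.7618 -0.103 ]
```

View pics/j.png

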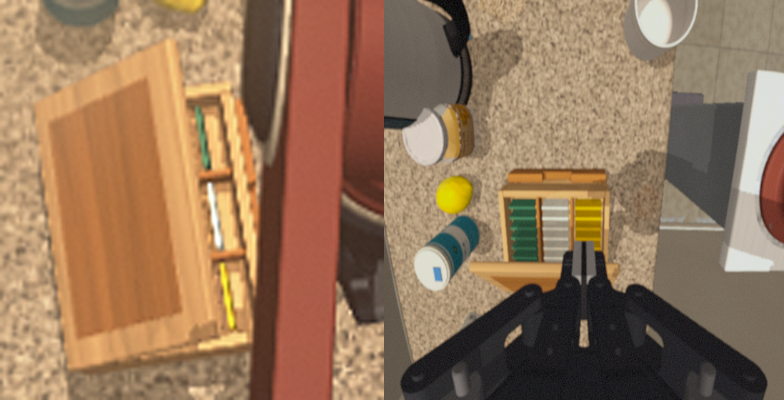

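The wrist view (right half) shows the board at rows 171–184, directly against the body edge at about 186. I'll check that numerically.

Run:
```python
from h import *
import cv2
o=ctrl.get_obs()
T=np.eye(4);T[:3,:3]=Ro.from_rotvec(o['tool_rot']).as_matrix();T[:3,3]=o['tool_pos']
c=ctrl.calibration("wrist");M=np.linalg.inv(T@c['T_tool_cam']);c['R'],c['t']=M[:3,:3],M[:3,3]
Rz=Ro.from_euler('z',1.5902).as_matrix()
for y in(-.05,.05):
  for d in(0,.006):print(y,d,proj(np.array([[x,y,z] for x,z in((-.077-d,.046),(-.065-d,.046),(-.065,.088),(-.055,.088))])@Rz.T+[.5174,.0675,0],c).ravel())
b=cv2.imread("pics/w.png")
cv2.imwrite("pics/k.png",cv2.resize(b[165:225,155:320],None,fx=4.8,fy=9,interpolation=cv2.INTER_CUBIC))
```

```text
-0.05 0 [203.719  183.1548 204.3432 192.4167 195.8502 201.1342 196.5027 209.5125]
-0.05 0.006 [203.4061 178.4647 204.0313 187.8055 195.8502 201.1342 196.5027 209.5125]
0.05 0 [283.0781 183.2939 283.018  192.5897 283.4017 201.358  283.343  209.7726]
0.05 0.006 [283.1083 178.5861 283.048  187.9618 283.4017 201.358  283.343  209.7726]
```

View pics/k.png

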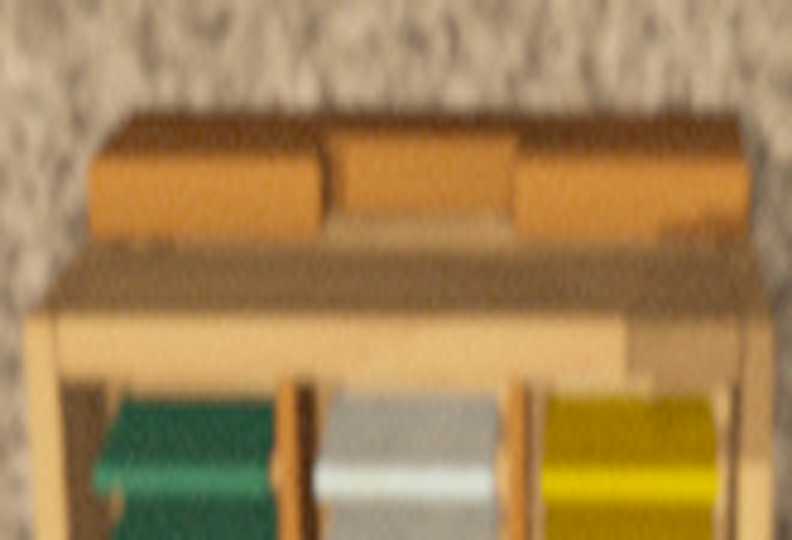

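The drawer is shut: the measured offset of 17 px matches the 18 px predicted for shut, against about 23 px at 6 mm out. Next is the lid.

{"method": "carry_out", "body": {"moves": [{"x": -0.9, "y": -0.5, "z": 0, "turn": 0}, {"x": -0.9, "y": -0.5, "z": 0, "turn": 0}, {"x": -0.8, "y": 0, "z": 0, "turn": 0}, {"x": -0.8, "y": 0, "z": 0, "turn": 0}, {"x": 0, "y": 0, "z": 0.9, "turn": 0}, {"x": 0, "y": 0, "z": 0.9, "turn": 0}, {"x": 0, "y": 0, "z": 0.9, "turn": 0}, {"x": 0, "y": 0, "z": 0, "turn": 0}]}}

```text
t: 20.6
tool_pos: [0.4938, 0.0668, 0.2147]
tool_rot: [2.239, -2.196, -0.009]
contact_force: [-0.3, -0.5, -0.3]
opening: -0.0002
grip_force: 0.0
```

{"method": "carry_out", "body": {"moves": [{"x": 0, "y": 0, "z": 0.2, "turn": 0}, {"x": 0, "y": 0, "z": 0.2, "turn": 0}, {"x": 0, "y": 0, "z": 0.2, "turn": 0}, {"x": 0, "y": 0, "z": 0.2, "turn": 0}, {"x": 0, "y": 0, "z": 0.2, "turn": 0}, {"x": 0, "y": 0, "z": 0.2, "turn": 0}, {"x": 0, "y": 0, "z": 0, "turn": 0}, {"x": 0, "y": 0, "z": 0, "turn": 0}]}}

```text
t: 21.4
tool_pos: [0.4957, 0.0676, 0.1887]
tool_rot: [2.244, -2.198, -0.0]
contact_force: [0.3, 0.3, -0.7]
opening: -0.0003
grip_force: 0.0
```

{"method": "carry_out", "body": {"moves": [{"x": 0, "y": 0, "z": 0.2, "turn": 0}, {"x": 0.1, "y": 0, "z": 0.2, "turn": 0}, {"x": 0.2, "y": 0, "z": 0.2, "turn": 0}, {"x": 0.2, "y": 0, "z": 0.2, "turn": 0}, {"x": 0.2, "y": 0, "z": 0.2, "turn": 0}, {"x": 0.15, "y": 0, "z": 0.2, "turn": 0}, {"x": 0.15, "y": 0, "z": 0.2, "turn": 0}, {"x": 0.1, "y": 0, "z": 0.2, "turn": 0}]}}

```text
t: 22.2
tool_pos: [0.4963, 0.0395, 0.1483]
tool_rot: [2.243, -2.198, 0.0]
contact_force: [0.1, -0.2, 2.1]
opening: -0.0002
grip_force: 0.7
```

{"method": "carry_out", "body": {"moves": [{"x": 0.1, "y": 0, "z": 0.2, "turn": 0}, {"x": 0.1, "y": 0, "z": 0.2, "turn": 0}, {"x": 0.1, "y": 0, "z": 0.2, "turn": 0}, {"x": 0.05, "y": 0, "z": 0.2, "turn": 0}, {"x": 0.05, "y": 0, "z": 0.2, "turn": 0}, {"x": 0, "y": 0, "z": 0.2, "turn": 0}, {"x": 0, "y": 0, "z": 0.2, "turn": 0}, {"x": 0, "y": 0, "z": 0, "turn": 0}]}}

```text
t: 23.0
tool_pos: [0.496, 0.0303, 0.1127]
tool_rot: [2.244, -2.198, -0.002]
contact_force: [0.5, 0.2, -0.9]
opening: 0.0002
grip_force: 0.0
```

{"method": "carry_out", "body": {"moves": [{"x": 0, "y": 0, "z": 0.1, "turn": 0}, {"x": 0, "y": 0, "z": 0.1, "turn": 0}, {"x": 0, "y": 0, "z": 0.1, "turn": 0}, {"x": 0, "y": 0, "z": 0.1, "turn": 0}, {"x": 0, "y": 0, "z": 0.05, "turn": 0}, {"x": 0, "y": 0, "z": 0.05, "turn": 0}, {"x": 0, "y": 0, "z": 0, "turn": 0}, {"x": 0, "y": 0, "z": 0, "turn": 0}]}}

```text
t: 23.8
tool_pos: [0.4964, 0.0302, 0.1011]
tool_rot: [-2.244, 2.198, 0.001]
contact_force: [0.2, -0.5, 0.2]
opening: 0.0004
grip_force: 0.1
```

{"method": "carry_out", "body": {"moves": [{"x": 0, "y": 0, "z": 0.05, "turn": 0}, {"x": 0, "y": 0, "z": 0.05, "turn": 0}, {"x": 0, "y": 0, "z": 0, "turn": 0}, {"x": 0, "y": 0, "z": 0, "turn": 0}, {"x": 0, "y": 0, "z": 0, "turn": 0}, {"x": 0, "y": 0, "z": 0, "turn": 0}, {"x": 0, "y": 0, "z": 0, "turn": 0}, {"x": 0, "y": 0, "z": 0, "turn": 0}]}}

```text
t: 24.6
tool_pos: [0.4966, 0.0301, 0.0988]
tool_rot: [-2.244, 2.198, 0.0]
contact_force: [0.3, 0.3, -0.1]
opening: -0.0005
grip_force: 0.0
```

{"method": "carry_out", "body": {"moves": [{"x": 0, "y": 0, "z": 0.05, "turn": 0}, {"x": 0, "y": 0, "z": 0.05, "turn": 0}, {"x": 0, "y": 0, "z": 0, "turn": 0}, {"x": 0, "y": 0, "z": 0, "turn": 0}, {"x": 0, "y": 0, "z": 0, "turn": 0}, {"x": 0, "y": 0, "z": 0, "turn": 0}, {"x": 0, "y": 0, "z": 0, "turn": 0}, {"x": 0, "y": 0, "z": 0, "turn": 0}]}}

```text
t: 25.4
tool_pos: [0.4968, 0.03, 0.0979]
tool_rot: [2.244, -2.198, -0.0]
contact_force: [-5.3, 0.7, 9.1]
opening: -0.0003
grip_force: 4.5
```

The finger stopped firmly at z = 0.098, which is the closed lid height. I'll back off and check.

{"method": "carry_out", "body": {"moves": [{"x": 0, "y": 0, "z": -0.3, "turn": 0}, {"x": 0, "y": 0, "z": -1, "turn": 0}, {"x": 0, "y": 0, "z": -1, "turn": 0}, {"x": 0, "y": 0, "z": -1, "turn": 0}, {"x": 0.8, "y": 0, "z": -1, "turn": 0}, {"x": 1, "y": 0, "z": -1, "turn": 0}, {"x": 1, "y": 0, "z": -1, "turn": 0}, {"x": 0, "y": 0, "z": 0, "turn": 0}]}}

```text
t: 26.2
tool_pos: [0.5001, -0.0424, 0.2586]
tool_rot: [-2.238, 2.199, -0.012]
contact_force: [0.2, 0.1, -0.5]
opening: -0.0
grip_force: 0.0
```

Run:
```python
from h import *
b=ctrl.get_image("wrist");o=ctrl.get_obs();print(o['t'],o['tool_pos'],o['contact_force'])
T=np.eye(4);T[:3,:3]=Ro.from_rotvec(o['tool_rot']).as_matrix();T[:3,3]=o['tool_pos']
c=ctrl.calibration("wrist");M=np.linalg.inv(T@c['T_tool_cam']);c['R'],c['t']=M[:3,:3],M[:3,3]
for a in(0,.1,.2):
    P=pts([.5174,.0675,1.5902,0,a]);print(a,proj([P[4:6].mean(0),P[4],P[5]],c).ravel())
P=pts([.5174,.0675,1.5902,0,0]);q=P[2:4].mean(0);q[2]=.018;print("drawer",proj([q],c))
for n in("lid_edge","drawer_front"):print(n,ctrl.mark_of("wrist",n)[:2],ctrl.look_for("wrist",n)[:1])
```

```text
26.25 [ 0.4991 -0.041   0.2561] [ 0.7621 -0.4672 -0.9678]
0 [261.3676 226.9024 172.9735 226.6922 350.5857 226.9457]
0.1 [260.5593 233.2482 168.6252 232.9641 353.4138 233.279 ]
0.2 [259.7283 241.3671 164.171  240.9807 356.3126 241.3788]
drawer [[265.1237 202.4478]]
lid_edge [{'pixel': [259.3, 228.3], 'confidence': 0.64}] [{'rect': [172.3, 227.1, 175.0, 109.7], 'confidence': 0.79}]
drawer_front [{'pixel': [262.9, 208.2], 'confidence': 0.7}] [{'rect': [190.0, 203.5, 146.3, 18.4], 'confidence': 0.75}]
```

```bash
python3 -c "
from station import ctrl
print(ctrl.finish_job())"
```

```text
the job is handed in; nothing more can be done
None
```

I pushed the drawer shut first, then gently closed the lid, and handed the job in at about 26 s; the chest slid about 3 mm and the mug, carton and apple were not touched, but no verdict was returned.

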